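# Free the keyed tape reel from its spindle

### The arm

A 6-joint arm with a two-finger parallel gripper is mounted at the origin on the work surface. World frame = base frame: x ahead of the robot, y to its left, z up, the work surface at z = 0. Lengths are in mm, angles in rad, forces in N, time in s.
With the tool pointing down it reaches from about 275 to 750 mm from the base axis. Payload 10.2 kg.
Tool frame: the origin (TCP) lies midway between the tips of the shut fingers; the grasp point (between the pads) lies 19 mm behind it; z points along the fingers, y is the direction in which the jaws open and shut (so a half turn about z gives the same grasp; the last joint's range is limited). The gripper opens to 85 mm and grips with 20 to 120 N. Pads are 22 mm wide; open, the fingers measure 114 mm over their backs; the gripper's body (76 mm by 85 mm) begins 54 mm behind the grasp point. The pads swing forward as they close: fully open they stand 13 mm farther back than shut.
Start: joints at [-1.435, 0.313, 1.498, -0, 1.331, -0.223], TCP at [184.342, -491.578, 231.294] pointing down, gripper open.
Joint ranges: [-2.94, 2.94], [-0.97, 2.17], [0.19, 2.56], [-1.23, 4.37], [0.02, 3.11], [-2.88, 2.88]. Speed limits (rad/s): [2.39, 2.39, 3.01, 3.14, 3.14, 3.14].

### API

Orientations are given as a unit quaternion [w, x, y, z].
In Python, from rig import sense, optics, ctrl gives the robot as it stands.
- The arm moves only by the tool play_rows, never from a script. Its argument "plan" is a list of rows, each a list of 7 numbers: the shift along the world's x, y, z in mm, then the turn, a rotation vector about the world's x, y, z in rad, then the opening, from -1 (shut) to 1 (fully open), so that 0 is half open. A call has 1 to 5 rows; each row shifts and turns the pose as measured when the row begins; what a row does not reach is not made up. A row lasts 1/12 s, in which the tool goes at most 41.7 mm and 7.16 degrees, less where a joint would pass 70% of its speed; a pose out of reach is approached as far as the arm can. A call is refused whole if a number of a shift passes 41.7 or a number of a turn 0.125, either way. A call with a gripper value outside its range is refused whole. The fingers move at their own pace and stop on an object; "grip_force" is the grip in N (left out, the last holds). Time passes only in rows, so rows that do not move let the fingers close. It gives the time, the measured TCP pose, the force and the opening at its end, in the units of the state.
- sense(): the state, without advancing time (a new reading comes with each control period).
- optics.capture(name): name is "side" or "top" or "wrist"; returns a dict with "img" (384x512x3 uint8, blue, green, red), "fx", "fy", "cx", "cy" (pixels), "world_to_cam" (4x4, takes a point from world to camera coordinates). Camera axes: x right, y up, looking along -z (the intrinsics and any distortion apply to the point x, -y, -z); pixel columns grow to the right and rows downward; lengths in mm; the calibration is good to about 2 mm. A picture is of the moment at which its call begins. There is no depth.
- ctrl.finish_job(): hands the job in, once; it reports no verdict.
The state is a dict: "time_s": time; "joints": joint angles; "dq": joint speeds; "tau": joint torques, N m; "eef_pos": TCP position; "ee_rot": TCP orientation; "force": force on the tool from outside, world axes, zero at the start; "wrist_torque": the same for the moment, N m; "grip_width": opening from 0.0 (shut) to 1.0 (fully open).
Only numpy, scipy, OpenCV 4.12 (cv2) and the standard library are available. Lean on these libraries where they do the work, as an engineer would, in place of code of your own. Each camera call takes 0.05 s, during which the arm holds its last target. There are 200 camera calls.

### The job

Take the reel of sealing tape off the upright spindle of the dispenser and lay it flat in the plywood tray. Three hidden keys on the spindle hold it down: turn the reel while trying it lightly upwards until it comes free, and never force it. Keep hold of it until it rests in the tray, then let go, and leave the jar, the can and the wood offcut alone.

Things in the scene. Friction and masses are not known exactly. Their poses are not given: they have to be found in the camera images.
- reel: Reel of tape: brown wound roll of 112 mm diameter, its flat top 34 mm above the underside; on it a plain round black plastic collar, 44 mm in diameter, from 34 to 60 mm (the place to grip, from above). 0.25 to 0.5 kg. Origin: centre of the underside; z up along the axis.
- reel_bore (a point): Centre of the bore's lower mouth (same point and axes as the reel). Bore 24 mm in diameter. Its bottom 5 mm has three notches, at yaw 0, 120 and 240 degrees from the reel's x axis; above that a wide hollow inside the hub. A key passes a notch when within about 8 degrees of it. Nothing of this is seen from above.
- stand: Dispenser stand, fixed: grey plate 130 x 130 x 14 mm, origin at the centre of its underside. On it a steel seat disc, 68 mm across, top 20 mm above the bench, on which the reel lies; from its centre rises the spindle. Reel and stand must never press on each other with more than 60 N in all.
- spindle_tip (a point): Centre of the top of the steel spindle, 20 mm in diameter, 76 mm above the seat. z up; yaw of the plate. The spindle does not turn. Three keys 120 degrees apart, 11 to 17 mm above the seat, reach 18 mm from its axis, hidden by the reel, their angle unknown and new each time. Out of line, the reel rises about 6 mm and stops hard; in line it rises freely.
- tray_in (a point): Centre of the inner floor of the open plywood tray, 8 mm above the bench. The tray is fixed, 190 x 190 mm outside, 174 x 174 mm inside, walls 40 mm high from the bench; axes along its sides, z up.
- jar: Glass jar with a steel lid, 54 mm in diameter, 75 mm tall, loose, beyond the dispenser; not to be disturbed. Origin: centre of its underside.
- can: Can with a paper label, 60 mm in diameter, 90 mm tall, loose, beyond the tray; not to be disturbed. Origin: centre of its underside.
- offcut: Wood offcut 90 x 40 x 32 mm, loose, lying between dispenser and tray; not to be disturbed. Origin: centre of its underside.
Things that resemble listed ones, but are neither listed nor needed, are in the scene too. Leave any purple or red look-alike of the reel alone.

How it is judged (in metres and radians):
On the way, in this order (a step that is already met when the one before it is completed fails the run):
1. the reel has slid up the spindle past the keys: raised more than 30 mm from its seat, still around the spindle and upright (z of reel in the frame of stand between 0.05 and 0.094 m and horizontal distance between reel and spindle_tip below 0.01 m and angle between reel's own z axis and vertical below 0.15 rad).
2. the reel's underside is above the spindle's tip (z of reel in the frame of spindle_tip above 0.003 m), for 0.05 s.
At the end, for the whole second after the job is handed in: The reel lies flat on the floor of the tray, collar up: inside the walls (its axis within 50 mm of the tray's middle along each side), underside within 6 mm of the floor, tilted less than 0.08 rad, at rest and let go (x of reel in the frame of tray_in between -0.05 and 0.05 m and y of reel in the frame of tray_in between -0.05 and 0.05 m and z of reel in the frame of tray_in below 0.006 m and angle between reel's own z axis and vertical below 0.08 rad and linear speed of reel below 0.02 m/s and contact force between reel and the fingers below 0.05 N); the robot touches nothing.
It fails at once if the reel is forced: reel and stand press on each other with more than 60 N in all (contact force between reel and stand above 60 N).
It fails at once if the reel is dropped: off the spindle and out of the fingers while its underside is more than 12 mm above the tray's floor (z of reel in the frame of tray_in above 0.012 m and horizontal distance between reel and spindle_tip above 0.05 m and contact force between reel and the fingers below 0.05 N).
It fails at once if the jar, the can or the offcut is moved more than 20 mm (distance of any of jar, can, offcut from where it was at the start of the episode above 0.02 m).
It also fails if it takes over 61 s, if anything falls off the work surface, if the arm or the gripper's body presses on something with over 40 N, if the wrist force passes 120 N, or if a joint passes its speed limit or range.

## Working session

There is one attempt and no reset: what is moved stays moved. The work goes in short steps, Python scripts to look and compute and a tool call to move; the robot and the scene stay as the last step left them, time stands still between calls to the robot, and variables do not carry over. Pictures are saved under pics/ and viewed, about 8 in all and at most 12, crops included, and the job is handed in when it is done.

Besides the shell and the picture viewer there is one more tool, called after "Request:" in YAML: its name, and indented under it one key for each argument. play_rows: Moves the arm, as the interface text tells. Its arguments: {"type":"object","properties":{"plan":{"type":"array"},"grip_force":{"type":"number"}},"required":["plan"]}

```bash
mkdir -p pics; python3 - <<'E'
from rig import sense, optics
import cv2,numpy as np,pickle
for n in("top","side"):
    c=optics.capture(n); cv2.imwrite(f"pics/{n}0.png",c["img"]); pickle.dump(c,open(f"{n}.pkl","wb"))
    print(n,c["fx"],c["fy"],c["cx"],c["cy"],np.round(c["world_to_cam"],3).tolist(),[k for k in c])
s=sense();print(s)
E
```

```text
top 445.67234403758385 445.67234403758385 257.86137581870565 193.85163620117675 [[-0.024, -0.999, -0.028, -42.344], [0.985, -0.028, 0.172, -618.421], [-0.173, -0.023, 0.985, -1124.821], [0.0, 0.0, 0.0, 1.0]] ['img', 'fx', 'fy', 'cx', 'cy', 'world_to_cam']
side 391.6235073125139 391.6235073125139 261.4444359166535 194.87300487073577 [[-0.978, -0.209, 0.02, 566.229], [0.17, -0.728, 0.664, -194.806], [-0.124, 0.653, 0.747, -927.512], [0.0, 0.0, 0.0, 1.0]] ['img', 'fx', 'fy', 'cx', 'cy', 'world_to_cam']
{'time_s': 0.1, 'joints': array([-1.43539022e+00,  3.13381191e-01,  1.49832625e+00,  2.88076698e-05,
        1.33100046e+00, -2.23379667e-01]), 'dq': array([-3.18528964e-04,  1.37027279e-05, -1.37830445e-03,  7.81903800e-05,
       -9.63320274e-04,  8.41720393e-04]), 'tau': array([ 2.35752617e-03, -4.12898755e+01, -2.60142589e+01, -2.23360885e-04,
        3.03026362e-03, -9.31623163e-06]), 'eef_pos': array([ 184.32285831, -491.34896946,  230.81200277]), 'ee_rot': array([-5.56469785e-04,  9.83952661e-01,  1.78428836e-01,  3.84964372e-05]), 'force': array([ 0.65055112,  0.39284144, -0.14224827]), 'wrist_torque': array([ 0.01898443, -0.01132536, -0.00815955]), 'grip_width': 0.998380589645131}
```

View pics/top0.png

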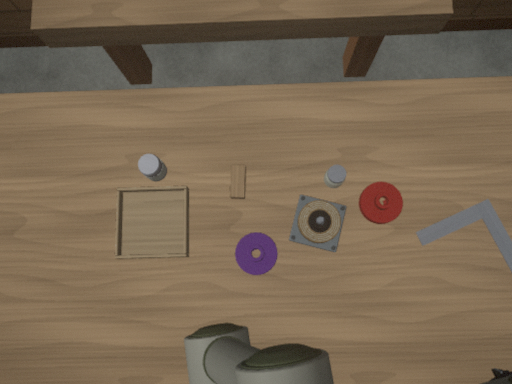

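View pics/side0.png

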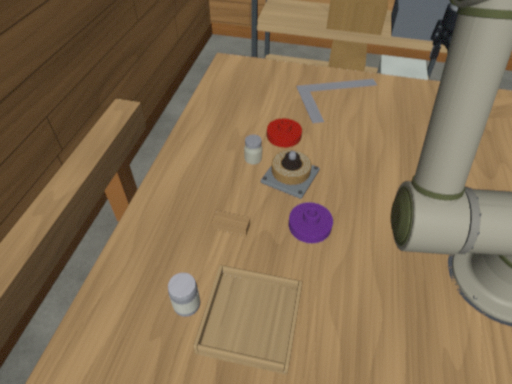

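Top view: the target is the brown reel with a black collar on the grey plate at (319,221). The look-alikes are purple at (257,254) and red at (381,203), and I'll avoid both. The tray is at (152,222), the can at (150,165), the offcut at (238,181) and the jar at (336,176).

```bash
cat >h.py <<'E'
import numpy as np,cv2,pickle
def ray(c,u,v,z):
    W=np.array(c["world_to_cam"]);R=W[:3,:3];o=-R.T@W[:3,3]
    d=R.T@np.array([(u-c["cx"])/c["fx"],-(v-c["cy"])/c["fy"],-1]);return o+d*(z-o[2])/d[2]
def proj(c,p):
    q=np.array(c["world_to_cam"])@np.r_[p,1];return np.array([c["cx"]+c["fx"]*q[0]/-q[2],c["cy"]-c["fy"]*q[1]/-q[2]])
E
python3 - <<'E'
from h import *
t=pickle.load(open("top.pkl","rb"));s=pickle.load(open("side.pkl","rb"))
def blob(c,x0,x1,y0,y1):
    g=c["img"][y0:y1,x0:x1].max(2);m=(g<60).astype(np.uint8)
    cn=max(cv2.findContours(m,0,2)[0],key=cv2.contourArea)
    (x,y),r=cv2.minEnclosingCircle(cn);return x+x0,y+y0,r
b=blob(t,295,345,195,248);print(b,ray(t,b[0],b[1],80))
print("expected r",22*445/ (1124-80))
for z,u,v in((80,320,221),(96,320,221)):print(ray(t,u,v,z))
print("tray corners top z40",[ray(t,*p,40).round(0).tolist() for p in((117,189),(187,187),(188,257),(117,258))])
for n,p,z in(("jar",(337,173),75),("can",(149,163),90),("off",(238,180),32),("plateNW",(301,196),14),("NE",(346,206),14),("SE",(337,251),14),("SW",(290,240),14)):print(n,ray(t,*p,z).round(0))
print("side tray z40",[ray(s,*p,40).round(0).tolist() for p in((221,269),(300,283),(283,367),(198,351))])
print("side tip",ray(s,291,154,96))
cr=cv2.resize(t["img"][185:265,275:365],None,fx=5,fy=5,interpolation=cv2.INTER_CUBIC)
cr2=cv2.resize(s["img"][135:205,250:330],None,fx=5,fy=5,interpolation=cv2.INTER_CUBIC)
o=np.zeros((400,850,3),np.uint8);o[:,:450]=cr;o[:350,450:]=cr2
cv2.imwrite("pics/c1.png",o[:, :850] if 0 else cv2.resize(o,(800,376)))
E
```

```text
(319.4137935638428, 220.7241382598877, 10.828180313110352) [ 538.51822808 -214.04948279   80.        ]
expected r 9.377394636015326
[ 537.7740648  -215.50182092   80.        ]
[ 536.02431905 -213.66947753   96.        ]
tray corners top z40 [[644.0, 322.0, 40.0], [644.0, 132.0, 40.0], [457.0, 129.0, 40.0], [459.0, 316.0, 40.0]]
jar [ 662. -266.   75.]
can [700. 223.  90.]
off [660.  -5.  32.]
plateNW [ 615. -175.   14.]
NE [ 584. -295.   14.]
SE [ 464. -264.   14.]
SW [ 496. -141.   14.]
side tray z40 [[642.0, 147.0, 40.0], [463.0, 143.0, 40.0], [468.0, 326.0, 40.0], [635.0, 333.0, 40.0]]
side tip [ 543.40415336 -204.87912336   96.        ]
```

View pics/c1.png

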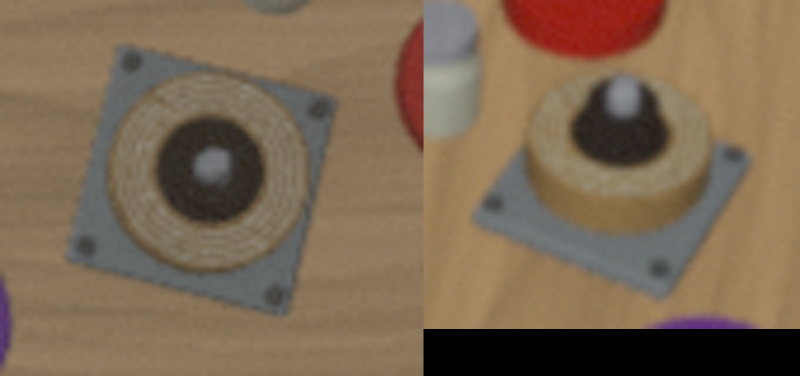

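The crop confirms a brown roll with a black collar on the spindle and plate. The plate centre is about (539,-216). Next I move above it and look with the wrist camera.

Request:
play_rows:
  plan:
    - [31, 24, 0, 0, 0, 0, 1]
    - [31, 24, 0, 0, 0, 0, 1]
    - [31, 24, 0, 0, 0, 0, 1]
    - [31, 24, 0, 0, 0, 0, 1]
    - [31, 24, 0, 0, 0, 0, 1]

```text
time_s: 0.52
eef_pos: [338.6, -369.8, 228.6]
ee_rot: [-0.002, 0.985, 0.172, -0.001]
force: [-0.8, -1.0, -1.2]
grip_width: 1.001
```

Request:
play_rows:
  plan:
    - [31, 24, 0, 0, 0, 0, 1]
    - [31, 24, 0, 0, 0, 0, 1]
    - [31, 24, 0, 0, 0, 0, 1]
    - [31, 24, 0, 0, 0, 0, 1]
    - [31, 24, 0, 0, 0, 0, 1]

```text
time_s: 0.93
eef_pos: [499.6, -241.4, 227.6]
ee_rot: [-0.003, 0.985, 0.172, -0.002]
force: [-0.2, -1.2, 0.4]
grip_width: 1.004
```

Request:
play_rows:
  plan:
    - [19, 13, 0, 0, 0, 0, 1]
    - [19, 13, 0, 0, 0, 0, 1]
    - [0, 0, 0, 0, 0, 0, 1]

```text
time_s: 1.18
eef_pos: [543.3, -207.8, 226.1]
ee_rot: [-0.004, 0.984, 0.176, -0.002]
force: [-0.5, -0.1, 0.5]
grip_width: 0.996
```

```bash
python3 - <<'E'
from rig import sense, optics
from h import *
c=optics.capture("wrist");pickle.dump(c,open("w.pkl","wb"));cv2.imwrite("pics/w1.png",c["img"])
s=sense();print(s["time_s"],s["eef_pos"],s["joints"],c["fx"])
W=c["world_to_cam"];print((-W[:3,:3].T@W[:3,3]).round(1),W[2,:3].round(2))
for p in((538,-215,96),(538,-215,80),(538,-215,54)):print(proj(c,p))
E
```

```text
1.2333 [ 542.12388899 -208.89780804  225.99177474] [-0.57068568  0.44564112  1.32217265  0.00305573  1.3827719   0.64683579] 278.5064574896125
[ 617.  -182.   368.6] [0.29 0.1  0.95]
[263.48499952 188.21593658]
[263.31050119 183.77787893]
[263.06172846 177.45078248]
```

View pics/w1.png

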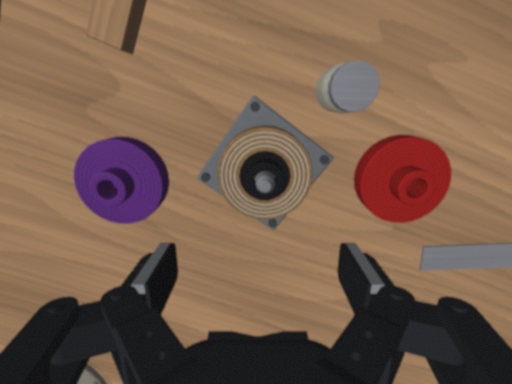

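```bash
python3 - <<'E'
from h import *
c=pickle.load(open("w.pkl","rb"));t=pickle.load(open("top.pkl","rb"));s=pickle.load(open("side.pkl","rb"))
im=c["img"]
hsv=cv2.cvtColor(im,cv2.COLOR_BGR2HSV)
r=im[120:235,205:330]
m=(r.max(2)<55).astype(np.uint8);cn=max(cv2.findContours(m,0,2)[0],key=cv2.contourArea);print("black",cv2.minEnclosingCircle(cn),cv2.fitEllipse(cn))
print("black ray80", ray(c,265,175,80).round(1))
for u,v in((264,182),(264,178)):print("tip",ray(c,u,v,96).round(1))
co=[(255,98),(330,158),(275,229),(198,178)]
print("plate",np.mean([ray(c,*p,14) for p in co],0).round(1),[ray(c,*p,14).round(0).tolist() for p in co])
o=np.hstack([cv2.resize(im[120:235,205:330],None,fx=3.2,fy=3.2,interpolation=cv2.INTER_CUBIC),cv2.resize(t["img"][185:257,280:358],(399,368),interpolation=cv2.INTER_CUBIC)])
cv2.imwrite("pics/c2.png",o);print(o.shape)
E
```

```text
black ((59.5, 55.16666793823242), 24.5685977935791) ((59.41008758544922, 55.20998764038086), (46.66057586669922, 48.20592498779297), 87.39698028564453)
black ray80 [ 547.8 -213.3   80. ]
tip [ 544.4 -213.2   96. ]
tip [ 548.3 -211.7   96. ]
plate [ 540.2 -216.5   14. ] [[618.0, -175.0, 14.0], [582.0, -291.0, 14.0], [464.0, -261.0, 14.0], [497.0, -139.0, 14.0]]
(368, 799, 3)
```

View pics/c2.png

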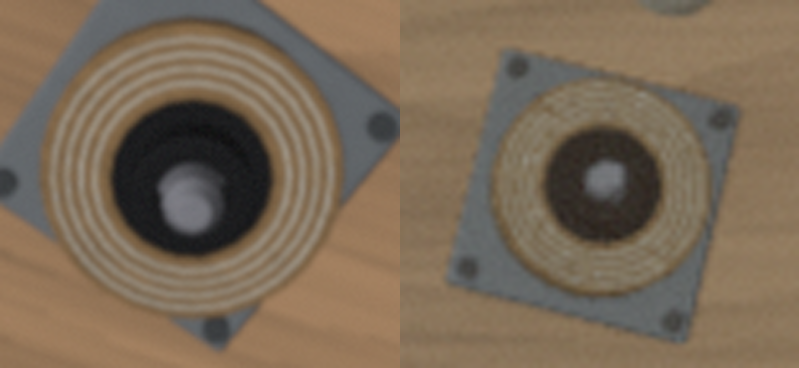

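```bash
python3 - <<'E'
from h import *
c=pickle.load(open("w.pkl","rb"));t=pickle.load(open("top.pkl","rb"));s=pickle.load(open("side.pkl","rb"))
for n,k,u,v,z in(("tip w",c,264.4,184.7,96),("collar w",c,264.4,175.2,72),("roll w",c,265,172.4,48),("tip t",t,320.3,219.8,96),("collar t",t,319.4,220.7,76),("roll t",t,319.3,221.6,50),("tip s",s,292,151.6,96)):print(n,ray(k,u,v,z).round(1))
E
```

```text
tip w [ 541.8 -214.6   96. ]
collar w [ 545.4 -213.6   72. ]
roll w [ 543.1 -215.6   48. ]
tip t [ 539.  -214.6   96. ]
collar t [ 539.  -214.5   76. ]
roll t [ 539.5 -217.    50. ]
tip s [ 542.3 -215.    96. ]
```

Request:
play_rows:
  plan:
    - [-1, -6, -35, 0, 0, 0, 1]
    - [0, 0, -35, 0, 0, 0, 1]
    - [0, 0, -35, 0, 0, 0, 1]
    - [0, 0, -25, 0, 0, 0, 1]
    - [0, 0, 0, 0, 0, 0, 1]
  grip_force: 20

```text
time_s: 1.65
eef_pos: [538.4, -217.2, 92.5]
ee_rot: [-0.002, 0.985, 0.175, -0.001]
force: [-0.7, -0.2, -1.3]
grip_width: 0.997
```

Request:
play_rows:
  plan:
    - [2.5, 2, -15, 0, 0, 0, 1]
    - [0, 0, -12, 0, 0, 0, 1]
    - [0, 0, -6, 0, 0, 0, 1]
    - [0, 0, -3, 0, 0, 0, 0.6]
    - [0, 0, 0, 0, 0, 0, 0.4]

```text
time_s: 2.07
eef_pos: [540.1, -218.4, 58.7]
ee_rot: [-0.001, 0.985, 0.173, -0.001]
force: [-0.5, 0.0, 0.8]
grip_width: 0.747
```

Request:
play_rows:
  plan:
    - [1, 3, -2, 0, 0, 0, 0.3]
    - [0, 0, -1, 0, 0, 0, 0.1]
    - [0, 0, 0, 0, 0, 0, -0.2]

```text
time_s: 2.32
eef_pos: [542.0, -216.0, 57.9]
ee_rot: [-0.0, 0.985, 0.173, 0.001]
force: [0.2, 0.1, -4.3]
grip_width: 0.513
```

Request:
play_rows:
  plan:
    - [0, 0, 0, 0, 0, 0, -1]
    - [0, 0, 0, 0, 0, 0, -1]
    - [0, 0, 0, 0, 0, 0, -1]

```text
time_s: 2.57
eef_pos: [541.7, -215.6, 57.8]
ee_rot: [-0.0, 0.985, 0.173, 0.0]
force: [0.4, -0.1, -1.9]
grip_width: 0.514
```

Request:
play_rows:
  plan:
    - [0, 0, 0, 0, 0, 0, -1]
    - [0, 0, 2, 0, 0, 0, -1]
    - [0, 0, 2, 0, 0, 0, -1]
    - [0, 0, 1, 0, 0, 0, -1]
  grip_force: 60

```text
time_s: 2.9
eef_pos: [541.5, -215.4, 62.8]
ee_rot: [-0.001, 0.985, 0.173, -0.0]
force: [-0.3, -0.2, -3.6]
grip_width: 0.495
```

Request:
play_rows:
  plan:
    - [0, 0, 1, 0, 0, 0, -1]
    - [0, 0, 1, 0, 0, 0, -1]

```text
time_s: 3.07
eef_pos: [541.1, -215.3, 64.2]
ee_rot: [-0.001, 0.985, 0.173, -0.001]
force: [3.4, -2.4, -16.2]
grip_width: 0.495
```

Request:
play_rows:
  plan:
    - [0, 0, 0, 0, 0, 0.1, -1]
    - [0, 0, 0.5, 0, 0, 0.1, -1]
    - [0, 0, 0.5, 0, 0, 0.1, -1]

```text
time_s: 3.32
eef_pos: [540.4, -214.9, 64.2]
ee_rot: [-0.002, 0.946, 0.323, -0.001]
force: [-0.2, 0.5, -7.9]
grip_width: 0.495
```

```bash
python3 -c "
from rig import sense
s=sense();print(s['joints'].round(3),s['force'],s['wrist_torque'])"
```

```text
[-0.58   0.613  1.508  0.     1.026  0.334] [-0.24591582  0.45474656 -7.8794702 ] [-0.00563805 -0.18014112 -0.06471826]
```

Request:
play_rows:
  plan:
    - [0, 0, 0.7, 0, 0, 0.1, -1]
    - [0, 0, 0.7, 0, 0, 0.1, -1]
    - [0, 0, 0.7, 0, 0, 0.1, -1]

```text
time_s: 3.57
eef_pos: [539.7, -214.5, 64.3]
ee_rot: [-0.003, 0.884, 0.467, -0.002]
force: [2.8, -2.9, -11.3]
grip_width: 0.494
```

Request:
play_rows:
  plan:
    - [0, 0, 0.7, 0, 0, 0.1, -1]
    - [0, 0, 0.7, 0, 0, 0.1, -1]
    - [0, 0, 0.7, 0, 0, 0.1, -1]

```text
time_s: 3.82
eef_pos: [539.5, -215.0, 64.6]
ee_rot: [-0.002, 0.8, 0.6, -0.003]
force: [2.1, -1.4, -9.4]
grip_width: 0.496
```

Request:
play_rows:
  plan:
    - [0, 0, 0.7, 0, 0, 0.1, -1]
    - [0, 0, 0.7, 0, 0, 0.1, -1]
    - [0, 0, 0.7, 0, 0, 0.1, -1]

```text
time_s: 4.07
eef_pos: [539.9, -215.3, 66.2]
ee_rot: [-0.002, 0.696, 0.718, -0.003]
force: [3.9, 1.9, -5.9]
grip_width: 0.492
```

Request:
play_rows:
  plan:
    - [0, 0, 1, 0, 0, 0, -1]
    - [0, 0, 1, 0, 0, 0, -1]

```text
time_s: 4.23
eef_pos: [540.2, -215.2, 68.3]
ee_rot: [-0.001, 0.696, 0.718, -0.003]
force: [1.1, 0.4, -4.0]
grip_width: 0.496
```

Request:
play_rows:
  plan:
    - [0, 0, 2, 0, 0, 0, -1]
    - [0, 0, 2, 0, 0, 0, -1]
    - [0, 0, 2, 0, 0, 0, -1]

```text
time_s: 4.48
eef_pos: [540.1, -215.0, 74.7]
ee_rot: [-0.002, 0.698, 0.716, -0.003]
force: [0.3, 0.8, -4.1]
grip_width: 0.495
```

Request:
play_rows:
  plan:
    - [0, 0, 2, 0, 0, 0, -1]
    - [0, 0, 2, 0, 0, 0, -1]
    - [0, 0, 2, 0, 0, 0, -1]

```text
time_s: 4.73
eef_pos: [539.8, -215.2, 81.5]
ee_rot: [-0.002, 0.699, 0.715, -0.003]
force: [0.4, -0.2, -4.9]
grip_width: 0.493
```

Request:
play_rows:
  plan:
    - [0, 0, 4, 0, 0, 0, -1]
    - [0, 0, 5, 0, 0, 0, -1]
    - [0, 0, 5, 0, 0, 0, -1]
    - [0, 0, 5, 0, 0, 0, -1]
    - [0, 0, 5, 0, 0, 0, -1]

```text
time_s: 5.15
eef_pos: [539.5, -215.2, 107.8]
ee_rot: [-0.002, 0.699, 0.715, -0.003]
force: [-0.3, 0.4, -3.8]
grip_width: 0.493
```

Request:
play_rows:
  plan:
    - [0, 0, 6, 0, 0, 0, -1]
    - [0, 0, 6, 0, 0, 0, -1]
    - [0, 0, 6, 0, 0, 0, -1]
    - [0, 0, 6, 0, 0, 0, -1]
    - [0, 0, 6, 0, 0, 0, -1]

```text
time_s: 5.57
eef_pos: [539.4, -215.1, 141.3]
ee_rot: [-0.002, 0.699, 0.715, -0.003]
force: [-0.3, 0.7, -4.6]
grip_width: 0.494
```

Request:
play_rows:
  plan:
    - [0, 0, 8, 0, 0, 0, -1]
    - [0, 0, 8, 0, 0, 0, -1]
    - [0, 0, 8, 0, 0, 0, -1]
    - [0, 0, 8, 0, 0, 0, -1]
    - [0, 0, 0, 0, 0, 0, -1]

```text
time_s: 5.98
eef_pos: [539.8, -215.3, 178.7]
ee_rot: [-0.001, 0.699, 0.715, -0.003]
force: [1.3, -0.3, -3.9]
grip_width: 0.498
```

```bash
python3 - <<'E'
from rig import sense, optics
from h import *
a=optics.capture("side")["img"];b=optics.capture("wrist")["img"]
cv2.imwrite("pics/l1.png",np.hstack([cv2.resize(a[60:252,180:420],(500,400)),cv2.resize(b,(300,225)) if 0 else cv2.copyMakeBorder(cv2.resize(b,(300,225)),0,175,0,0,0)]))
s=sense();print(s["time_s"],s["eef_pos"],s["joints"],s["force"])
E
```

```text
6.0833 [ 539.26338891 -215.02031155  176.9325857 ] [-0.57855645  0.48215051  1.39738688 -0.00594618  1.26711209 -0.59953465] [-0.16962816  0.09618035 -4.12068607]
```

View pics/l1.png

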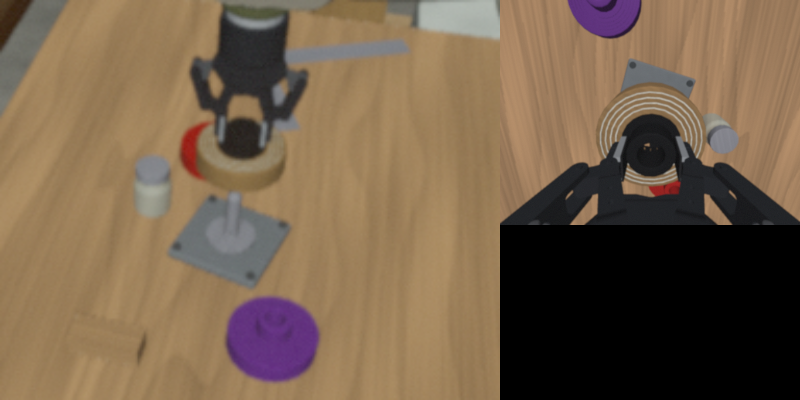

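The spindle is clear, at (235,215) in the crop. The reel hangs level in the fingers. Next I carry it to the tray.

Request:
play_rows:
  plan:
    - [1, 12, 0, 0, 0, 0, -1]
    - [1, 24, 0, 0, 0, 0, -1]
    - [1, 34, 0, 0, 0, 0, -1]
    - [1, 34, 0, 0, 0, 0, -1]
    - [1, 34, 0, 0, 0, 0, -1]

```text
time_s: 6.5
eef_pos: [542.3, -75.4, 173.7]
ee_rot: [-0.004, 0.702, 0.712, -0.004]
force: [1.0, 0.7, -3.9]
grip_width: 0.499
```

Request:
play_rows:
  plan:
    - [1, 34, 0, 0, 0, 0, -1]
    - [1, 34, 0, 0, 0, 0, -1]
    - [1, 34, 0, 0, 0, 0, -1]
    - [1, 34, 0, 0, 0, 0, -1]
    - [1, 34, 0, 0, 0, 0, -1]

```text
time_s: 6.92
eef_pos: [543.4, 106.8, 171.2]
ee_rot: [-0.006, 0.702, 0.712, -0.006]
force: [1.4, 0.6, -4.5]
grip_width: 0.494
```

Request:
play_rows:
  plan:
    - [2, 34, 0, 0, 0, 0, -1]
    - [2, 34, 0, 0, 0, 0, -1]
    - [2, 26, 0, 0, 0, 0, -1]
    - [1, 12, 0, 0, 0, 0, -1]
    - [0, 0, 0, 0, 0, 0, -1]

```text
time_s: 7.33
eef_pos: [544.8, 228.3, 168.2]
ee_rot: [-0.009, 0.699, 0.715, -0.007]
force: [0.5, -0.6, -4.5]
grip_width: 0.495
```

```bash
python3 - <<'E'
from rig import sense, optics
from h import *
c=optics.capture("wrist");a=c["img"];t=optics.capture("top");b=t["img"]
cv2.imwrite("pics/t1.png",np.hstack([a[:,:],cv2.resize(b[140:300,80:200],(288,384))]))
pickle.dump(c,open("w.pkl","wb"))
s=sense();print(s["time_s"],s["eef_pos"],s["ee_rot"],s["force"])
E
```

```text
7.4333 [545.0840682  225.80333883 168.26436333] [-0.00891416  0.69992797  0.71411817 -0.0075239 ] [ 0.01496575 -1.16766483 -3.48933941]
```

View pics/t1.png

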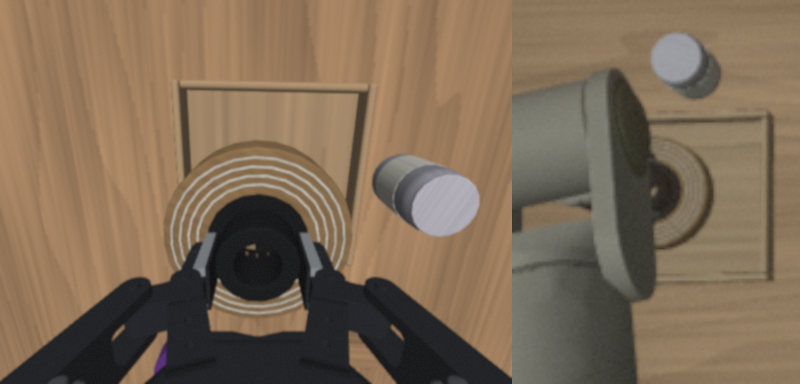

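```bash
python3 - <<'E'
from h import *
from scipy.spatial.transform import Rotation as R
c=pickle.load(open("w.pkl","rb"))
for p in((176,81),(372,86)):print(ray(c,*p,40).round(1))
for p in((353,255),):print(ray(c,*p,40).round(1))
q=R.from_quat([-0.0089,.69993,.71412,-.00752],scalar_first=True)
z=q.apply([0,0,1]);print(z,np.cross(z,[0,0,-1]))
E
```

```text
[464.6 323.1  40. ]
[642.6 322.2  40. ]
[647.1 149.1  40. ]
[-0.02323816  0.00171838 -0.99972848] [-0.00171838 -0.02323816 -0.        ]
```

Request:
play_rows:
  plan:
    - [4, 1, -10, 0, -0.023, 0, -1]
    - [3, 0, -22, 0, 0, 0, -1]
    - [0, 0, -24, 0, 0, 0, -1]
    - [0, 0, -18, 0, 0, 0, -1]
    - [0, 0, -10, 0, 0, 0, -1]

```text
time_s: 7.85
eef_pos: [553.3, 221.9, 83.9]
ee_rot: [0.002, 0.702, 0.712, 0.003]
force: [-0.1, -0.5, -4.9]
grip_width: 0.495
```

Request:
play_rows:
  plan:
    - [0, 0, -6, 0, 0, 0, -1]
    - [0, 0, -4, 0, 0, 0, -1]

```text
time_s: 8.02
eef_pos: [552.7, 220.0, 72.1]
ee_rot: [0.001, 0.703, 0.711, 0.001]
force: [-0.8, -0.4, -3.4]
grip_width: 0.493
```

Request:
play_rows:
  plan:
    - [0, 4, -6, 0, 0, 0, -1]
    - [0, 2, -6, 0, 0, 0, -1]
    - [0, 0, -5, 0, 0, 0, -1]
    - [0, 0, -3, 0, 0, 0, -1]

```text
time_s: 8.35
eef_pos: [554.0, 226.1, 52.5]
ee_rot: [0.002, 0.703, 0.711, 0.003]
force: [0.3, -0.7, -4.3]
grip_width: 0.489
```

Request:
play_rows:
  plan:
    - [0, 0, -1.5, 0, 0, 0, -1]
    - [0, 0, -1, 0, 0, 0, -1]
    - [0, 0, 0, 0, 0, 0, -1]

```text
time_s: 8.6
eef_pos: [554.1, 226.3, 49.6]
ee_rot: [0.002, 0.703, 0.711, 0.003]
force: [0.1, -0.7, -4.3]
grip_width: 0.495
```

Request:
play_rows:
  plan:
    - [0, 0, -1.5, 0, 0, 0, -1]
    - [0, 0, -1, 0, 0, 0, -1]
    - [0, 0, -1, 0, 0, 0, -1]

```text
time_s: 8.85
eef_pos: [554.6, 226.4, 46.7]
ee_rot: [0.003, 0.703, 0.711, 0.003]
force: [0.1, -0.2, -4.4]
grip_width: 0.493
```

Request:
play_rows:
  plan:
    - [0, 0, -1, 0, 0, 0, -1]
    - [0, 0, 0, 0, 0, 0, -1]

```text
time_s: 9.02
eef_pos: [554.9, 226.5, 46.4]
ee_rot: [0.003, 0.703, 0.711, 0.004]
force: [-0.4, -0.8, -5.2]
grip_width: 0.494
```

Request:
play_rows:
  plan:
    - [0, 0, -1, 0, 0, 0, -1]
    - [0, 0, -1, 0, 0, 0, -1]

```text
time_s: 9.18
eef_pos: [555.2, 226.6, 46.1]
ee_rot: [0.003, 0.703, 0.711, 0.004]
force: [-5.6, -0.8, 10.0]
grip_width: 0.493
```

Request:
play_rows:
  plan:
    - [0, 0, -1, 0, 0, 0, -1]
    - [0, 0, 0, 0, 0, 0, -1]

```text
time_s: 9.35
eef_pos: [555.1, 226.6, 46.5]
ee_rot: [0.003, 0.703, 0.711, 0.004]
force: [0.4, -1.6, -3.4]
grip_width: 0.494
```

Contact was at about z 46, as predicted. Next I open the fingers slowly and then retreat.

Request:
play_rows:
  plan:
    - [0, 0, -0.7, 0, 0, 0, -1]
    - [0, 0, 0, 0, 0, 0, 0.3]
    - [0, 0, 0, 0, 0, 0, 0.5]
    - [0, 0, 0, 0, 0, 0, 0.8]
    - [0, 0, 0, 0, 0, 0, 0.8]
  grip_force: 20

```text
time_s: 9.77
eef_pos: [556.5, 226.8, 46.7]
ee_rot: [0.004, 0.703, 0.711, 0.006]
force: [0.4, 0.2, 0.6]
grip_width: 0.898
```

Request:
play_rows:
  plan:
    - [0, 0, 5, 0, 0, 0, 0.8]
    - [0, 0, 15, 0, 0, 0, 0.8]
    - [0, 0, 25, 0, 0, 0, 0.8]
    - [0, 0, 30, 0, 0, 0, 0.8]
    - [0, 0, 30, 0, 0, 0, 0.8]

```text
time_s: 10.18
eef_pos: [553.0, 225.9, 149.9]
ee_rot: [0.001, 0.703, 0.711, 0.001]
force: [0.6, 0.8, 0.7]
grip_width: 0.899
```

Request:
play_rows:
  plan:
    - [-15, -30, 20, 0, 0, 0, 0.8]
    - [-15, -30, 10, 0, 0, 0, 0.8]
    - [-15, -30, 0, 0, 0, 0, 0.8]
    - [0, -15, 0, 0, 0, 0, 0.8]
    - [0, 0, 0, 0, 0, 0, 0.8]

```text
time_s: 10.6
eef_pos: [508.5, 118.7, 191.1]
ee_rot: [0.007, 0.702, 0.712, 0.007]
force: [-0.3, 0.6, 0.6]
grip_width: 0.899
```

```bash
python3 - <<'E'
from rig import sense, optics
from h import *
a=optics.capture("side")["img"];b=optics.capture("top")["img"]
cv2.imwrite("pics/f1.png",np.hstack([cv2.resize(a[100:384,100:420],(450,400)),cv2.resize(b[130:290,90:350],(350,400)) if 0 else cv2.copyMakeBorder(cv2.resize(b[130:290,90:350],(350,215)),0,185,0,0,0)]))
s=sense();print(s["time_s"],s["eef_pos"],s["force"],s["grip_width"])
E
```

```text
10.7 [508.66868114 120.72828576 190.53102057] [-0.48807107 -0.42222951 -0.01068046] 0.9007997361962519
```

View pics/f1.png

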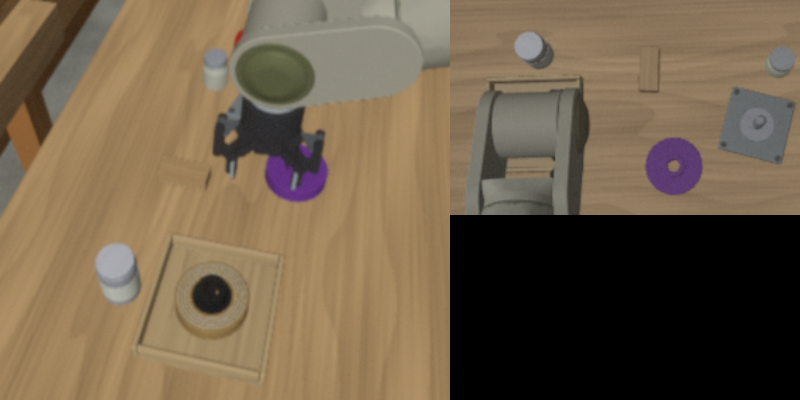

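The side view shows the reel flat in the middle of the tray at (212,298), collar up. The jar, can and offcut are where they were, and the robot is clear of everything. I'll hand in.

```bash
python3 -c "
from rig import ctrl
print(ctrl.finish_job())"
```

```text
the job is handed in; nothing more can be done
None
```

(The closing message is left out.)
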